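Hang a bracket on the coating rack

ROBOT

A 6-joint arm with a two-finger parallel gripper is mounted at the origin on the work surface; the furniture and walls round the work are solid. World frame = base frame: x ahead of the robot, y to its left, z up, the work surface at z = 0. Lengths are in mm, angles in rad, forces in N, time in s.
With the tool pointing down it reaches from about 300 to 775 mm from the base axis. Payload 14.6 kg.
Tool frame: the origin (TCP) lies between the finger pads; the fingertips stand manip.tip_reach ahead of it and the grasp point (between the pads) lies 5 mm behind it (manip.tip_reach is the distance from the TCP to the fingertips, in mm); z points along the fingers, y is the line along which they close (so a half turn about z gives the same grasp; the last joint's range is limited). The gripper opens to 94 mm and grips with 3 to 60 N. Pads are 16 mm wide; open, the fingers measure 119 mm over their backs; the gripper's body (75 mm by 177 mm) begins 78 mm behind the grasp point.
Start: joints at [1.263, 0.3, 1.521, -0, 1.321, -0.067], TCP at [131.162, 534.122, 219.446] pointing down, gripper open.
Joint ranges: [-3.03, 3.03], [-0.79, 2.21], [0.23, 2.52], [-1.04, 4.18], [0, 3.07], [-2.55, 2.55]. Speed limits (rad/s): [2.22, 2.22, 2.57, 3.14, 3.14, 3.14].

INTERFACE

Orientations are given as [roll, pitch, yaw] about the fixed x, y, z axes, in that order (R = Rz(yaw) Ry(pitch) Rx(roll)).
In Python, from cell import manip gives the robot as it stands. The module is installed in compiled form; this text tells all that it offers.
- The arm moves only by the shell command python3 -m creep 'ROWS' [FORCE]. ROWS is JSON, a list of rows, each a list of 3 entries, a list of its own where there are three numbers: the opening, from -1 (shut) to 1 (fully open), then the shift along the tool's x, y, z in cm, then the turn about the tool's z in units of 5 degrees (1.0 is 5 degrees). In form: [[grip, [tx, ty, tz], roll], ...]. A call has 1 to 12 rows; each row is the pose to reach, as a shift and turn from the pose commanded when the call began, along the tool's axes at that moment; what a row does not reach only later rows make up. A row lasts 1/10 s, in which the tool goes at most 50 mm and 8.59 degrees, less where a joint would pass 70% of its speed; a pose out of reach is approached as far as the arm can. A call with a gripper value outside its range is refused whole. The fingers move at their own pace and stop on an object; FORCE is the grip in N (left out, the last holds). Time passes only in rows, so rows that repeat a pose let the fingers close. It gives the time, the measured TCP pose, the force, the opening and the grip force at its end, in the units of the state.
- manip.read_state(): the state, without advancing time (a new reading comes with each control period).
- manip.camera(name): name is "side" or "top"; returns the picture (400x640x3 uint8, red, green, blue); there is no depth.
- manip.camera_params(name): a dict with "fovy" (degrees; the focal length in pixels is half the picture's height over the tangent of half this angle, whatever the lens; pixels are square), "cx", "cy" (the principal point, pixels), "k1" (the pictures are not rectified: a ray, as slopes to the right and down, at radius r is drawn at 1 + k1 r^2 times it, then the intrinsics apply), "origin" and "attitude" of the camera in the world. Camera axes: x right, y down, z forward; pixel columns grow to the right and rows downward; lengths in mm; the calibration is good to about 2 mm. A picture is of the moment at which its call begins. camera_params takes no time and is no camera call.
- manip.sign_off(): hands the job in; it is judged then, once.
The state is a dict: "clock": time; "joints": joint angles; "qd": joint speeds; "effort": joint torques, N m; "eef_pos": TCP position; "eef_rot": TCP orientation; "wrist_force": force on the tool from outside, world axes, zero at the start; "moment": the same for the moment, N m; "finger_gap": finger opening in mm; "finger_force": force on a finger pad.
Only numpy, scipy, OpenCV 4.12 (cv2) and the standard library are available. Lean on these libraries where they do the work, as an engineer would, in place of code of your own. Each camera call takes 0.05 s, during which the arm holds its last target. There are 200 camera calls.

TASK

Get the welded angle bracket ready for coating: take the spare S-hook from the peg of the small stand and hook it over the rack's notched bar so that it sits right down in the middle notch, then hang the bracket by its hole in the bottom of the hook's lower curl, let go and leave it hanging quietly. The bar may be clamped up to two centimetres to one side in its forks, so feel for the notch with a light hand: never load the rack through the hook with more than 20 N, and leave the other things where they are.

Things in the scene. Friction and masses are not known exactly. Their poses are not given: they have to be found in the camera images.
- rack: Fixed coating rack: notched flat bar 530x10x20 mm along rack y, in forked grey uprights at y = +-215 mm, drip pan below. Origin on the table under the bar's middle, x away from the robot. Bar's top edge at z = 280 mm. Five notches 4.5 mm deep, 70 mm apart, 11.2 mm wide at the mouth, 10 at the floor. The bar may lie up to 20 mm off centre along y (unreported). A done bracket hangs at y = +140.
- middle_notch (a point): Point on the rack where the floor of the bar's middle notch lies when the bar is exactly centred (z = 275.5 mm): x across the bar, y along it. It belongs to the rack, not to the bar, so the real notch may be up to 20 mm either way along y.
- s_hook: Loose S-hook of dark 8 mm plate in its x-z plane, 0.2 kg, 147 mm tall. Origin: centre of the upper curl (inner radius 9, band 15 mm at the crown), tip at +x down to z = -22, shank at -x, inner face x = -10.5 to z = -44, crossing over below z = -60: a bar enters below the tip, from +x, then moves up into the curl. Origin 7.5 mm below the bar's edges: rack z = 272.5 on the bar's top, 268 in a notch.
- hook_crown (a point): Top of the hook's crown, 24 mm above its origin. Flat parallel faces 8 mm apart (across the hook's y) to grip from above. With the hook in a notch the crown stands 12 mm above the bar's top edge, so grip no deeper than about 9 mm.
- hook_seat (a point): Inside bottom of the hook's lower curl, 113.5 mm below the hook's origin: the point that carries the load. Curl inner radius 9.5 mm, band 10 mm high.
- hook_tip (a point): Centre of the end of the lower curl's tip, at x = -26, z = -102 mm from the hook's origin; the tip is 8 mm square with a round end, straight for its last 22 mm, and rises towards -x at 38 degrees above level (so towards the robot when the hook's x points away from it).
- peg_stand: Fixed stand: grey disc 90 mm across, 12 mm high, with a post at its +y side and a level round peg 14 mm across along its y from y = +20 to -52 mm, axis 155 mm above the table, end collar 19 mm across. Nothing on it rises above the peg. Origin: underside of the disc. The S-hook hangs on the peg, its plane square to it.
- bracket: Loose dark angle bracket, 0.38 to 0.56 kg, standing on its foot. Origin: centre of the underside, x towards the leg. Foot 60x60x6 mm (x -33 to 27), leg 6 mm thick (x 27 to 33), 60 wide, 100 tall, and between them a triangular gusset 8 mm thick (y = +-4), 55 mm along the foot and up the leg, its free edge sloping at 45 degrees and facing -x and up. Hung free, its foot swings 10 degrees to +x.
- hang_hole (a point): Centre of the round hanging hole through the bracket's leg, 29 mm across, 78 mm above the underside, x = 30 mm; the leg's top edge is 22 mm above. The hole's axis is the bracket's x. Hung, its centre is 14.5 mm below the hook's seat.
- gusset_grip (a point): Point in the gusset to grip (fingers either side, along bracket y), at x = -2, z = 34 mm, 2.8 mm inside the middle of the sloping edge; the corner of leg and foot lies 40 mm further in.
- brass_rest: Loose brass block 30x50x25 mm lying near the work. Bystander; origin at the centre of its underside.
- nozzle: Loose brass-coloured torch nozzle 23 mm across, 66 mm long, lying near the work. Bystander; origin at the middle of its underside.
- tips: Loose small blue plastic box 41x61x23 mm lying near the work. Bystander; origin at the centre of its underside.
There are look-alikes about, which are no part of the job. Leave any orange look-alike of the s_hook alone.

How it is judged:
By the outcome, as a careful person would: the job done as asked, in the order asked, and still so for the second after the job is handed in, with the robot touching nothing.
It also fails if it takes over 72 s, if anything falls off the work surface, if the arm or the gripper's body presses on something with over 40 N, if the wrist force passes 120 N, or if a joint passes its speed limit or range.

## Working session

There is one attempt and no reset: what is moved stays moved. The work goes in short steps, Python scripts to look and compute and a shell command to move; the robot and the scene stay as the last step left them, time stands still between calls to the robot, and variables do not carry over. Pictures are saved under pics/ and viewed, at most 10 in all, crops included, and the job is handed in when it is done.

```bash
mkdir -p pics
python3 - <<'E'
from cell import manip
import cv2
for n in("side","top"):
    im=manip.camera(n); cv2.imwrite(f"pics/{n}0.png",im[:,:,::-1]); print(n,manip.camera_params(n))
print(manip.tip_reach); print(manip.read_state())
E
```

```text
side {'fovy': 46.88966563249349, 'cx': 322.2160140713281, 'cy': 200.4829172525075, 'k1': -0.07125865744580571, 'origin': array([ 248.35613203, 1019.09537195,  721.52410481]), 'attitude': array([-2.06944588, -0.02188387, -2.92885996])}
top {'fovy': 54.17394659553232, 'cx': 322.7539322630542, 'cy': 194.9480364592814, 'k1': -0.03831805173810047, 'origin': array([ 306.14515423,   13.94772007, 1152.16751566]), 'attitude': array([-2.99865652, -0.0193499 , -1.54332339])}
14.0
{'clock': 0.1, 'joints': array([ 1.26340655e+00,  3.00394265e-01,  1.52153199e+00, -1.88257918e-05,
        1.32070241e+00, -6.66092080e-02]), 'qd': array([-0.00019767,  0.00044817, -0.00156127,  0.00025087, -0.00037205,
       -0.00327564]), 'effort': array([ 3.59284648e-03, -5.32638824e+01, -3.53291416e+01,  7.10881362e-02,
        2.33881292e-02, -4.07722027e-06]), 'eef_pos': array([131.09666395, 533.91307256, 218.94923388]), 'eef_rot': array([-3.14055772e+00, -5.07621375e-05,  2.90081673e+00]), 'wrist_force': array([-0.54490138,  0.0950171 ,  0.48300826]), 'moment': array([0.01257492, 0.00186499, 0.01484894]), 'finger_force': 0.0, 'finger_gap': 94.06236910729363}
```

View pics/side0.png

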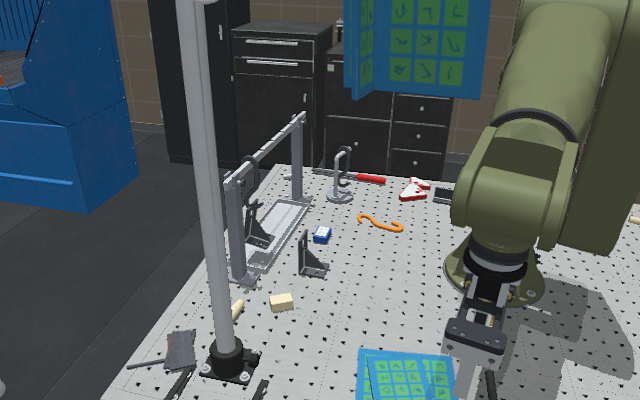

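View pics/top0.png

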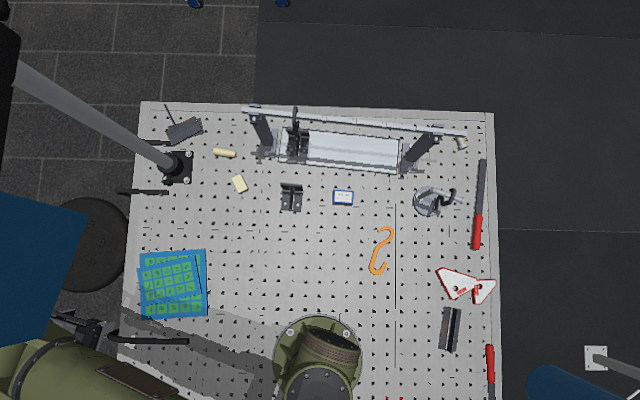

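The side view shows the rack bar from (228,183) to (305,115), the peg stand with the dark hook at (342,180), the bracket at (310,255) and an orange hook lying at (380,222). In the top view the rack bar runs from (245,108) to (465,135), the stand is at (428,200), the bracket at (291,197) and the orange hook at (381,250).

There are two S-hook candidates. The dark one on the peg (top about (447,197)) fits the description. The orange one is the look-alike, so I leave it alone. The free-standing bracket at top (291,197) is the job; the one on the rack at (297,130) is the done one. I'll confirm these in enlarged crops.

```bash
cat > h.py <<'E'
import numpy as np, cv2
from cell import manip
from scipy.spatial.transform import Rotation as R
from scipy.optimize import least_squares
P={n:manip.camera_params(n) for n in("side","top")}
def K(p):
    f=200/np.tan(np.radians(p["fovy"]/2)); return np.array([[f,0,p["cx"]],[0,f,p["cy"]],[0,0,1.]])
def proj(n,X):
    p=P[n]; Rm=R.from_euler("xyz",p["attitude"]).as_matrix()
    X=np.atleast_2d(np.asarray(X,float)); t=-Rm.T@p["origin"]
    return cv2.projectPoints(X,cv2.Rodrigues(Rm.T)[0],t,K(p),np.array([p["k1"],0,0,0]))[0][:,0]
def ray(n,uv):
    p=P[n]; u=cv2.undistortPoints(np.array([[uv]],float),K(p),np.array([p["k1"],0,0,0]))[0,0]
    d=R.from_euler("xyz",p["attitude"]).apply([*u,1]); return p["origin"],d
def atz(n,uv,z):
    o,d=ray(n,uv); return o+d*(z-o[2])/d[2]
def tri(s,t):
    o1,d1=ray("side",s);o2,d2=ray("top",t)
    a=np.linalg.lstsq(np.c_[d1,-d2],o2-o1,rcond=None)[0]
    p,q=o1+d1*a[0],o2+d2*a[1]; return (p+q)/2,np.linalg.norm(p-q)
def crop(n,x0,y0,x1,y1,s,f,im=None):
    im=manip.camera(n) if im is None else im
    c=cv2.resize(im[y0:y1,x0:x1],None,fx=s,fy=s,interpolation=cv2.INTER_CUBIC)[:,:,::-1].copy()
    for x in range(-(-x0//10)*10,x1,10):
        cv2.line(c,((x-x0)*s,0),((x-x0)*s,4 if x%50 else 12),(0,0,255),1)
        if x%20==0: cv2.putText(c,str(x),((x-x0)*s,22),0,.35,(0,0,255))
    for y in range(-(-y0//10)*10,y1,10):
        cv2.line(c,(0,(y-y0)*s),(4 if y%50 else 12,(y-y0)*s),(0,0,255),1)
        if y%20==0: cv2.putText(c,str(y),(14,(y-y0)*s+4),0,.35,(0,0,255))
    cv2.imwrite("pics/"+f,c)
E
python3 - <<'E'
from h import *
crop("side",220,100,420,285,3,"s1.png",cv2.imread("pics/side0.png")[:,:,::-1])
crop("top",235,95,475,225,3,"t1.png",cv2.imread("pics/top0.png")[:,:,::-1])
E
```

```text
(no output)
```

View pics/s1.png

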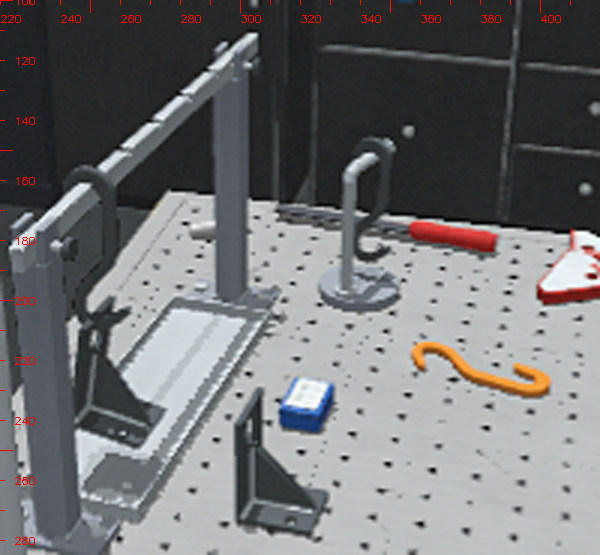

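View pics/t1.png

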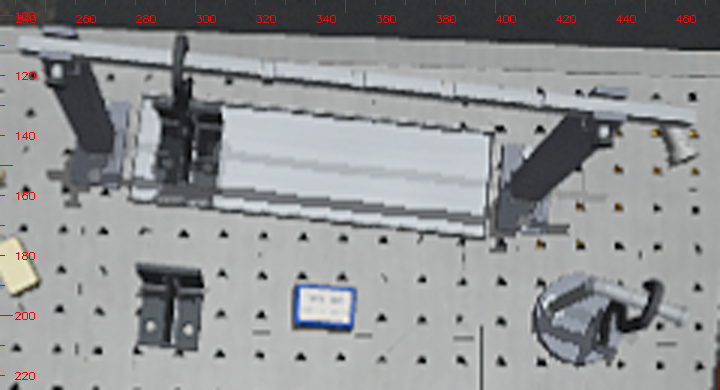

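In the crops the dark hook hangs on the peg (top (453,192), side (345,147)). Its lower tip points towards the robot, so it is the real spare, and the orange one lies on the table. The bracket stands with its leg away from the robot (side (305,258), top (291,198)). The bar notches in the top view are at about (324,118), (356,121), (387,124) and (416,128), with the done hook at 294, so the middle one is about (356,121).

Run:
```python
from h import *
np.set_printoptions(precision=1,suppress=True)
for n,s,t in [("bar end R",(305.5,112),(466.7,133.5)),("bar end L",(225.5,182.5),(241.7,109.5)),("crown",(345,146.5),(453,189)),
 ("peg end",(349.5,149.5),(463.5,201)),("post top",(336.5,158),(431,191)),("brk leg top",(304.5,231),(291.5,184)),("leg top a",(299,233),(280.5,183.5)),("leg top b",(306.5,229.5),(302,184.8))]:
    print(n,*tri(s,t))
for u in [(324,117.7),(356,121),(386.7,124.3),(416,128)]: print("notch",atz("top",u,278))
print("disc centre",atz("top",(427,201),12)); 
for u in [(281.5,211),(300,212)]: print("foot rear",atz("top",u,3))
# intensity profile of the bar top
im=cv2.imread("pics/top0.png",0).astype(float)
a,b=np.array([245,111.5]),np.array([462,133.5])
```

```text
bar end R [ 586.1 -333.3  277. ] 4.394603529039017
bar end L [628.4 195.  278.5] 1.4210899101914225
crown [ 463.5 -334.1  175.3] 18.194123260662746
peg end [ 445.2 -369.5  151.3] 1.3681179397447345
post top [ 470.4 -282.9  154. ] 2.2793832836506227
brk leg top [482.8  83.  109.8] 2.309981467233363
leg top a [485.3 112.2 120.8] 5.375990709095779
leg top b [484.1  55.1  96.9] 1.4567451160055962
notch [614.2   2.6 278. ]
notch [608.7 -72.2 278. ]
notch [ 603.3 -144.   278. ]
notch [ 596.9 -212.8  278. ]
disc centre [ 462.  -312.9   12. ]
foot rear [420.6 116.5   3. ]
foot rear [419.3  61.9   3. ]
```

The bar fits well: its length measures 530 and its height about 278. The bracket and peg heights also agree. Next I overlay models of the hook, bar and bracket to refine them.

```bash
cat > ov.py <<'E'
from h import *
def fr(o,yaw): 
    M=R.from_euler("z",yaw); return lambda pts:M.apply(np.atleast_2d(np.asarray(pts,float)))+o
def hookpts(y):
    a=np.radians(np.arange(0,181,20)); up=[(16.5*np.cos(t),y,9+15*np.sin(t)-9*(np.sin(t)<0)) for t in a]
    return dict(crown=[(-12,-4,22),(12,-4,22),(12,4,22),(-12,4,22),(-12,-4,22)],c0=[(-4,y,24),(4,y,24)],
      low=[(9.5*np.cos(t),y,-104+9.5*np.sin(t)) for t in np.radians(np.arange(180,361,30))],tip=[(-26,y,-102),(-8.7,y,-115.5)],
      sh=[(-10.5,y,0),(-10.5,y,-44)])
def panel(n,im,box,s,lines):
    x0,y0,x1,y1=box
    c=cv2.resize(im[y0:y1,x0:x1],None,fx=s,fy=s,interpolation=cv2.INTER_CUBIC)[:,:,::-1].copy()
    for L,col in lines:
        q=((proj(n,L)-[x0,y0]+.5)*s).astype(int); cv2.polylines(c,[q.reshape(-1,1,2)],False,col,1)
    for x in range(-(-x0//10)*10,x1,10): cv2.line(c,((x-x0)*s,0),((x-x0)*s,5),(0,0,255),1); cv2.putText(c,str(x),((x-x0)*s,14),0,.3,(0,0,255))
    for y in range(-(-y0//10)*10,y1,10): cv2.line(c,(0,(y-y0)*s),(5,(y-y0)*s),(0,0,255),1); cv2.putText(c,str(y),(6,(y-y0)*s+3),0,.3,(0,0,255))
    return c
E
python3 - <<'E'
from ov import *
np.set_printoptions(precision=1,suppress=True)
ims={n:cv2.imread(f"pics/{n}0.png")[:,:,::-1] for n in("side","top")}
c=atz("top",(451.2,195.5),176); print("crown",c, proj("side",c))
yaw=-.283; hk=fr([c[0],c[1],153],yaw); L=[(hk(v),(0,255,255) if k!='crown' else (0,255,0)) for k,v in hookpts(0).items()]
# peg axis through crown
L.append((hk([(0,-40,9),(0,60,9)]),(255,0,255)))
by=-.08; bar=fr([607.2,-70.5,280],by)
B=[(bar([(x,-265,0),(x,265,0)]),(0,255,255)) for x in(-5,5)]
for k in range(-2,3):
    for w in(-5,5): B.append((bar([(-5,70*k+w,-2),(5,70*k+w,-2)]),(0,255,0)))
bk=fr([453,86,0],-.024)
Q=[(bk([(-33,-30,6),(-33,30,6),(33,30,0),(33,30,100),(33,-30,100),(33,-30,0)]),(0,255,255)),(bk([(27,14.5*np.cos(t),78+14.5*np.sin(t)) for t in np.arange(0,6.4,.4)]),(0,255,0))]
A=np.zeros((600,800,3),np.uint8)
def put(p,x,y): A[y:y+p.shape[0],x:x+p.shape[1]]=p[:600-y,:800-x]
put(panel("top",ims["top"],(420,175,470,220),6,L),0,0)
put(panel("side",ims["side"],(325,140,365,200),5,L),305,0)
put(panel("top",ims["top"],(272,178,312,218),5,Q),0,300)
put(panel("top",ims["top"],(315,108,395,132),7,B),240,400)
put(panel("side",ims["side"],(250,115,305,170),5,B),520,0)
put(panel("side",ims["side"],(292,225,332,282),4,Q),640,280)
cv2.imwrite("pics/ov1.png",A)
E
```

```text
crown [ 455.6 -328.4  176. ] [[344.3 146.6]]
```

View pics/ov1.png

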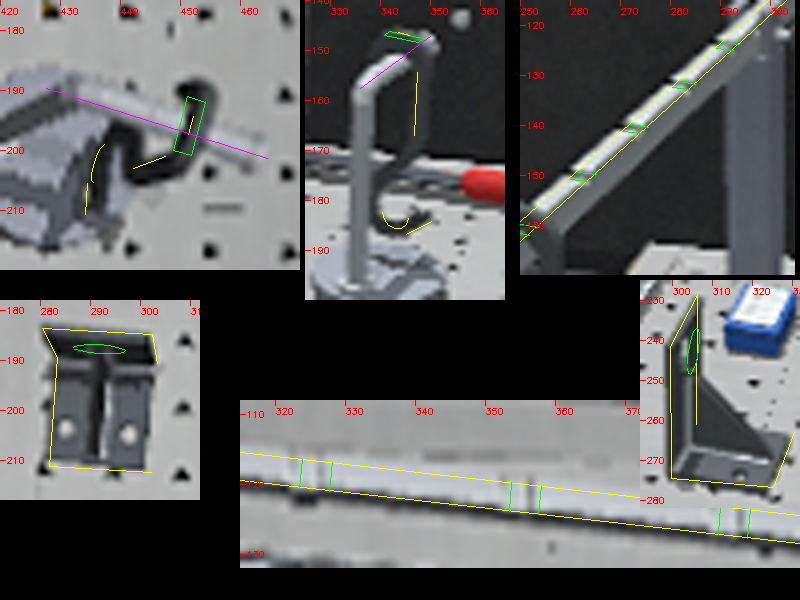

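The bracket fits well at origin (453,86) with yaw about −0.02. The bar and middle notch also fit, with the notch at px (356,121). The hook's crown in the top view seems 2–3 px further right (about (454,194)), so I check it numerically.

Run:
```python
from ov import *
im=cv2.imread("pics/top0.png",0); print("cols 434..461"); 
for r in range(185,208): print(r,*[f"{v:3d}" for v in im[r,434:462]])
s=cv2.imread("pics/side0.png",0); print("cols 335..355")
for r in range(143,160): print(r,*[f"{v:3d}" for v in s[r,335:356]])
for y in(-328,-331,-334,-337):
  for x in (455,458): print(y,x,proj("top",[x,y,177])[0].round(1),proj("side",[x,y,177])[0].round(1))
```

```text
cols 434..461
185 173 173 171 171 167 167 169 169 169 170 173 172 172 170 172 171 170 169 169 169 166 164 163 164 165 164 165 163
186 176 175 173 171 169 168 170 172 171 170 172 170 171 170 171 172 174 173 173 173 171 166 164 164 164 165 166 166
187 158 166 155 173 170 172 173 168 172 173 173 171 170 170 174 179 178 162 149 154 166 170 165 164 166 166 167 167
188 154 159 145 161 154 161 170 119 155 176 174 171 170 171 173 159 134 101  73  89 123 153 169 165 166 167 168 168
189 173 166 161 158 157 158 157  70 106 175 174 171 171 173 168  94   0  11  18  39  61 106 158 168 167 168 169 169
190 173 171 172 191 183 173 164 144 131 162 166 173 172 174 166  70   8  22  22  48  69  80 135 171 168 169 169 167
191 157 161 165 189 186 188 191 183 171 160 163 167 159 166 174 134  61  15  27  50  76  76 130 173 168 167 167 166
192 111 128 138 156 169 178 187 187 187 186 177 169 159 165 174 150 133  75  28  61  81  89 138 172 168 169 167 166
193 127 118 123 118 133 148 160 172 180 186 183 170 185 177 172 164 161  67  34  76  81 102 152 170 167 168 168 167
194 156 145 145 133 104 104 127 145 154 16
[... 2687 characters left out ...]
  46  33  32  39  53  55  54  46  35  36  35  36  34
156 139 220 221 189 153 109  91  30  31  34  36  41  53  54  49  35  38  35  37  33  37
157 140 176 180 158 109  43  31  34  33  36  35  41  55  56  50  34  35  33  35  36  36
158 166 159 150 112  68  31  32  34  36  37  34  34  55  53  50  38  36  36  35  36  36
159 167 159 143 106  28  32  34  36  34  35  31  36  55  54  50  38  34  38  35  38  36
-328 455 [451.2 195.7] [344.5 146.4]
-328 458 [451.2 194.5] [343.6 146.3]
-331 455 [452.3 195.7] [344.7 146.1]
-331 458 [452.3 194.5] [343.7 146. ]
-334 455 [453.5 195.7] [344.8 145.7]
-334 458 [453.5 194.6] [343.9 145.6]
-337 455 [454.7 195.8] [345.  145.4]
-337 458 [454.6 194.6] [344.1 145.3]
```

The crown is at about (455.5,−333.5,177), which agrees between both views and the peg line. Before swinging over I check the blue overhead panel and the mast as obstacles.

```bash
cat >> h.py <<'E'
def go(x,y,z,yaw=None,st=None):
    """shift (cm, tool axes) and roll units from the present pose to TCP x,y,z and closing line yaw (0 = along world y)"""
    st=st or manip.read_state(); r=st["eef_rot"]; Rm=R.from_euler("xyz",r)
    t=Rm.inv().apply(np.array([x,y,z])-st["eef_pos"])/10
    cur=Rm.apply([0,1,0]); cy=np.arctan2(-cur[0],cur[1])
    u=0 if yaw is None else (-(yaw-cy)+np.pi/2)%np.pi-np.pi/2
    print("shift",t.round(2),"roll",round(np.degrees(u)/5,2),"closing yaw now",round(cy,3))
E
python3 - <<'E'
from h import *
np.set_printoptions(precision=1,suppress=True)
for s,t in [((352,90),(85,213)),((472,98),(70,295)),((345,95),(85,213))]: print(tri(s,t))
for z in (0,300,500,700): print(z,atz("top",(85,213),z),atz("top",(68,290),z),atz("side",(350,92),z),atz("side",(472,98),z))
for u in ((175,165),(20,75)): print("mast",tri((230,360),(175,168)),atz("top",u,600))
go(380,200,270); go(455.5,-333.5,250,-.283)
E
```

```text
(array([347.2, 372.2, 548.1]), np.float64(13.257716120486373))
(array([202.1, 386.6, 550.2]), np.float64(53.432550390014065))
(array([352. , 377.2, 540.9]), np.float64(4.806096358036407))
0 [397.1 699.7   0. ] [172.3 725.9   0. ] [  635.  -1613.4     0. ] [  -65.2 -1708.1     0. ]
300 [373.4 521.1 300. ] [207.2 540.5 300. ] [ 474.2 -518.9  300. ] [  65.2 -574.2  300. ]
500 [357.7 402.1 500. ] [230.4 416.9 500. ] [367.1 210.8 500. ] [152.1 181.8 500. ]
700 [341.9 283.1 700. ] [253.6 293.3 700. ] [259.9 940.6 700. ] [239.  937.7 700. ]
mast (array([539.9, 435.7,  18.7]), np.float64(5.688488261465184)) [423.  219.4 600. ]
mast (array([539.9, 435.7,  18.7]), np.float64(5.688488261465184)) [555.3 468.5 600. ]
shift [-32.1 -26.5  -5.1] roll 0.0 closing yaw now -0.241
shift [-52.2 -76.5  -3. ] roll 0.48 closing yaw now -0.241
```

Run:
```python
from h import *
np.set_printoptions(precision=0,suppress=True)
for r in (500,534): 
  for z in (205,300,350,400,450,500,550): print(r,z,proj("side",[131*r/534,r,z])[0],end=" ")
print()
for az in (70,60,50,40): 
  x,y=420*np.cos(np.radians(az)),420*np.sin(np.radians(az)); print(az,end=" "); go(x,y,100)
print([atz("top",u,0)[:2] for u in((207,250),(140,318),(381,250),(240,184),(343,197))])
```

```text
500 205 [472. 355.] 500 300 [484. 306.] 500 350 [492. 277.] 500 400 [500. 245.] 500 450 [508. 211.] 500 500 [517. 174.] 500 550 [527. 133.] 534 205 [467. 371.] 534 300 [480. 322.] 534 350 [488. 292.] 534 400 [496. 260.] 534 450 [505. 224.] 534 500 [514. 186.] 534 550 [524. 143.] 
70 shift [ -5. -13.  12.] roll 0.0 closing yaw now -0.241
60 shift [-12. -15.  12.] roll 0.0 closing yaw now -0.241
50 shift [-19. -17.  12.] roll 0.0 closing yaw now -0.241
40 shift [-25. -21.  12.] roll 0.0 closing yaw now -0.241
[array([300., 329.]), array([102., 509.]), array([ 315., -179.]), array([498., 244.]), array([468., -64.])]
```

Run:
```python
from h import *
for p in [(131,534,80),(200,505,80),(260,470,80),(320,425,80),(370,370,80),(400,310,90)]: go(*p)
```

```text
shift [1.000e-02 2.000e-02 1.389e+01] roll 0.0 closing yaw now -0.241
shift [-7.38 -1.15 13.9 ] roll 0.0 closing yaw now -0.241
shift [-14.04  -3.12  13.9 ] roll 0.0 closing yaw now -0.241
shift [-20.94  -6.06  13.9 ] roll 0.0 closing yaw now -0.241
shift [-27.11 -10.21  13.9 ] roll 0.0 closing yaw now -0.241
shift [-31.45 -15.32  12.91] roll 0.0 closing yaw now -0.241
```

```bash
python3 -m creep '[[1,[0,0,5],0],[1,[0,0,10],0],[1,[0,0,14],0],[1,[-3.7,-0.6,14],0],[1,[-7.4,-1.2,14],0],[1,[-10.7,-2.2,14],0],[1,[-14,-3.2,14],0],[1,[-17.5,-4.6,14],0],[1,[-21,-6,14],0],[1,[-24,-8.1,14],0],[1,[-27,-10.2,14],0],[1,[-27,-10.2,14],0]]'
python3 - <<'E'
from h import *
for p in [(390,320,100),(400,200,160),(410,100,200),(430,-60,240),(440,-200,250),(455.5,-333.5,250)]: go(*p,-.283)
E
```

```text
clock: 1.3
eef_pos: [371.1, 368.1, 79.2]
eef_rot: [-3.141, -0.0, 2.897]
wrist_force: [0.1, 0.0, -0.2]
finger_gap: 94.1
finger_force: 0.0
shift [-3.   -4.21 -2.08] roll 0.44 closing yaw now -0.244
shift [ -6.87 -15.61  -8.07] roll 0.44 closing yaw now -0.244
shift [-10.26 -25.08 -12.06] roll 0.44 closing yaw now -0.244
shift [-16.07 -40.12 -16.05] roll 0.44 closing yaw now -0.244
shift [-20.43 -53.47 -17.04] roll 0.44 closing yaw now -0.244
shift [-25.16 -66.04 -17.03] roll 0.44 closing yaw now -0.244
```

```bash
python3 -m creep '[[1,[-2,-4.2,-2],0],[1,[-4.2,-8.5,-5],0.4],[1,[-7,-15.5,-8],0.4],[1,[-9,-20,-10],0.4],[1,[-10.3,-25,-12],0.4],[1,[-13,-32,-14],0.4],[1,[-16,-40,-16],0.4],[0,[-18,-46,-17],0.4],[-0.3,[-20.4,-53.5,-17],0.4],[-0.4,[-23,-60,-17],0.4],[-0.4,[-25.2,-66,-17],0.4],[-0.4,[-25.2,-66,-17],0.4]]'
python3 - <<'E'
from h import *
go(455.5,-333.5,182,-.283)
E
```

```text
clock: 2.5
eef_pos: [441.9, -196.8, 240.2]
eef_rot: [3.141, 0.0, 2.866]
wrist_force: [0.8, -0.1, -0.2]
finger_gap: 57.3
finger_force: 0.0
shift [ -5.03 -12.78   5.82] roll 0.09 closing yaw now -0.275
```

```bash
python3 -c "
from h import *
print(tri((344.5,146.2),(453.4,195.5)))"; python3 -m creep '[[-0.4,[-2,-4.5,0],0],[-0.4,[-4,-9,0],0.1],[-0.4,[-5,-12.8,0],0.1],[-0.4,[-5,-12.8,0],0.1],[-0.4,[-5,-12.8,2],0.1],[-0.4,[-5,-12.8,4.2],0.1],[-0.4,[-5,-12.8,4.2],0.1]]'
python3 - <<'E'
from h import *
crop("side",300,110,400,210,6,"g1.png")
go(455.5,-333.5,182,-.283)
E
```

```text
(array([ 456.00160919, -334.43083629,  175.10994402]), np.float64(0.1640004316000525))
clock: 3.2
eef_pos: [454.6, -330.3, 195.3]
eef_rot: [3.139, -0.004, 2.858]
wrist_force: [0.1, 0.7, 0.2]
finger_gap: 27.8
finger_force: 0.0
shift [-0.11 -0.25  1.53] roll -0.01 closing yaw now -0.284
```

View pics/g1.png

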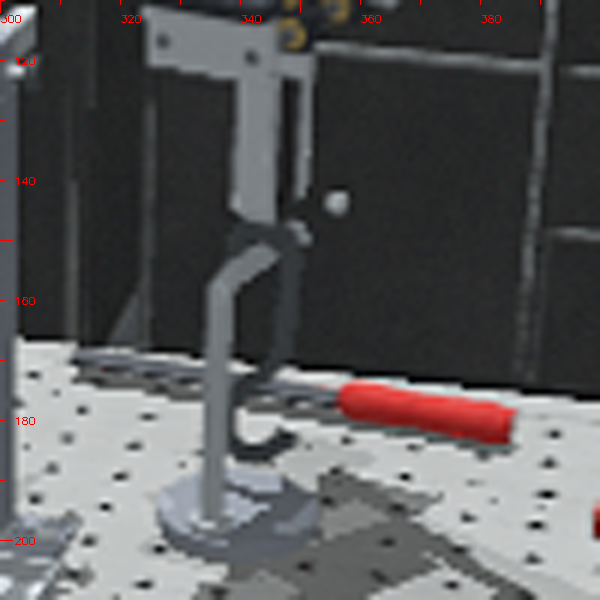

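The fingers (near one at (341,140)) straddle the crown at (344,148), and the lower curl's tip is at (347,183). I go down the rest and close.

```bash
python3 -m creep '[[-0.4,[-0.1,-0.25,1],0],[-0.4,[-0.1,-0.25,1.35],0],[-0.4,[-0.1,-0.25,1.35],0],[-1,[-0.1,-0.25,1.35],0],[-1,[-0.1,-0.25,1.35],0],[-1,[-0.1,-0.25,1.35],0],[-1,[-0.1,-0.25,1.35],0]]' 25
```

```text
clock: 3.95
eef_pos: [455.5, -334.6, 184.8]
eef_rot: [-3.142, 0.0, 2.857]
wrist_force: [0.8, 0.7, 1.3]
finger_gap: 7.7
finger_force: 25.0
```

```bash
python3 -m creep '[[-1,[0,0,-0.5],0],[-1,[0,0,-1.5],0],[-1,[0,0,-2.6],0],[-1,[0,0,-3.6],0],[-1,[0,0,-3.6],0],[-1,[1.5,0,-3.6],0],[-1,[3,0,-3.6],0],[-1,[5,0,-3.6],0],[-1,[8,0,-3.6],0],[-1,[8,0,-3.6],0]]' 30
python3 - <<'E'
from h import *
for z in (330,345): go(500,-120,z,-.08)
u=R.from_euler("z",-.08)
print(u.apply([-70,0,0])+[607.2,-71.5,0]); 
s=manip.camera("side"); crop("side",290,60,430,200,4,"g2.png",s)
E
```

```text
clock: 4.95
eef_pos: [376.7, -311.5, 220.5]
eef_rot: [3.142, -0.001, 2.856]
wrist_force: [0.2, -0.6, -1.4]
finger_gap: 7.3
finger_force: 30.0
shift [ -6.44  21.85 -10.95] roll -2.35 closing yaw now -0.285
shift [ -6.44  21.85 -12.45] roll -2.35 closing yaw now -0.285
[537.42388056 -65.90597142   0.        ]
```

```bash
python3 - <<'E'
from h import *
go(537.4,-65.9,339,-.08)
E
python3 -m creep '[[-1,[0,0,-4],0],[-1,[0,0,-8],-0.5],[-1,[0,4,-11.9],-1],[-1,[-1,8,-11.9],-1.5],[-1,[-2,12,-11.9],-2],[-1,[-3,16,-11.9],-2.35],[-1,[-5,20,-11.9],-2.35],[-1,[-6.4,21.9,-11.9],-2.35],[-1,[-6.4,21.9,-11.9],-2.35],[-1,[-6.4,21.9,-11.9],-2.35]]'
python3 - <<'E'
from h import *
go(537.4,-65.9,339,-.08)
E
```

```text
shift [ -8.38  28.11 -11.82] roll -2.35 closing yaw now -0.285
clock: 6.0
eef_pos: [502.0, -119.7, 339.1]
eef_rot: [3.142, -0.001, 3.063]
wrist_force: [0.3, -0.7, -1.5]
finger_gap: 7.6
finger_force: 30.0
shift [-3.11  5.64  0.01] roll 0.02 closing yaw now -0.078
```

```bash
python3 -m creep '[[-1,[-1.5,2.8,0],0],[-1,[-3.1,5.6,0],0],[-1,[-3.1,5.6,0],0],[-1,[-3.1,5.6,0],0]]'
cat > look.py <<'E'
from ov import *
import sys
ims={n:manip.camera(n) for n in("side","top")}
p=manip.read_state()["eef_pos"]; 
hk=fr([p[0],p[1],p[2]-31.8],-.08); L=[(hk(v),(0,255,255) if k!='crown' else (0,255,0)) for k,v in hookpts(0).items()]
bar=fr([607.2,-71.5,280],-.08)
B=[(bar([(x,-265,0),(x,265,0)]),(0,255,255)) for x in(-5,5)]
for k in range(-2,3):
    for w in(-5,5): B.append((bar([(-5,70*k+w,0),(5,70*k+w,0)]),(0,255,0)))
A=np.zeros((600,800,3),np.uint8)
def put(q,x,y): A[y:y+q.shape[0],x:x+q.shape[1]]=q[:600-y,:800-x]
put(panel("top",ims["top"],(300,100,414,150),7,L+B),0,0)
put(panel("side",ims["side"],(240,90,310,170),5,B+L),0,360)
put(panel("side",ims["side"],(240,90,310,170),5,[]),360,360)
cv2.imwrite("pics/"+sys.argv[1],A)
E
python3 look.py n1.png
```

```text
clock: 6.4
eef_pos: [536.7, -67.0, 339.4]
eef_rot: [-3.141, -0.0, 3.062]
wrist_force: [-0.2, 0.3, -1.8]
finger_gap: 7.3
finger_force: 30.0
```

View pics/n1.png

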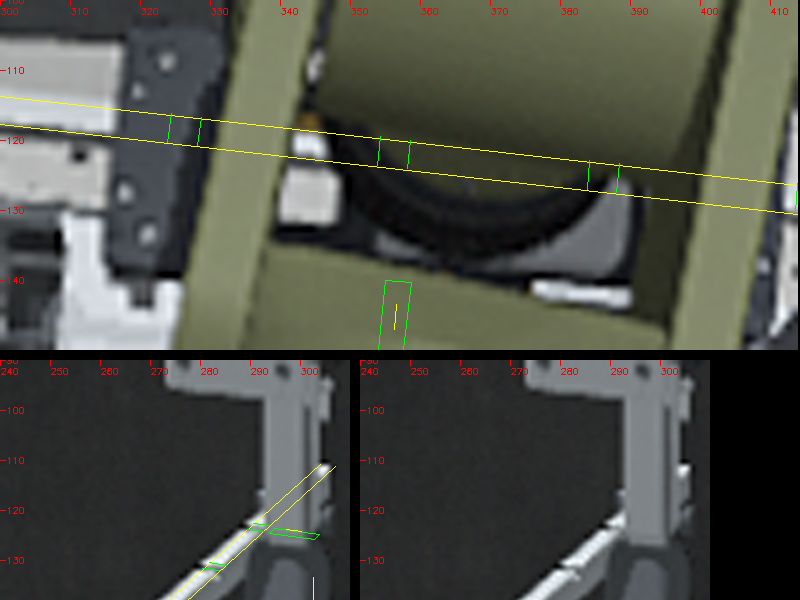

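The arm hides the notch from above. In the side view the hook crown (290–303, about 125) sits where the model says it should. I refine the notch position numerically from the first pictures.

Run:
```python
from ov import *
from scipy.ndimage import map_coordinates
from scipy.signal import find_peaks
M=R.from_euler("z",-.08)
for n,offs in(("top",(-4,-2,0,2,4)),("side",(-4,-2,0,2,4))):
    im=cv2.imread(f"pics/{n}0.png",0).astype(float); y=np.arange(-230,120,.5)
    prof=np.zeros(len(y))
    for x in offs:
        q=proj(n,M.apply(np.c_[np.full(len(y),x),y,np.zeros(len(y))])+[607.2,-71.5,280]); prof+=map_coordinates(im,[q[:,1],q[:,0]],order=1)/len(offs)
    from scipy.ndimage import uniform_filter1d
    prof-=uniform_filter1d(prof,80); pk,_=find_peaks(-prof,height=4,distance=20); print(n,[(float(y[i]),int(-prof[i])) for i in pk])
```

```text
top [(-228.0, 6), (-208.0, 9), (-166.5, 7), (-141.0, 38), (-118.0, 6), (-101.5, 7), (-71.0, 33), (-38.0, 6), (-17.0, 4), (-0.5, 37), (9.5, 5), (27.0, 7), (48.5, 7), (69.5, 22), (90.5, 8), (111.5, 6)]
side [(-198.5, 16), (-138.5, 41), (-67.5, 53), (-23.0, 4), (4.5, 68), (74.0, 59)]
```

```bash
python3 - <<'E'
from h import *
go(607,-72,339,-.08)
E
python3 -m creep '[[-1,[-1.5,-0.05,0],0],[-1,[-3,-0.05,0],0],[-1,[-4,0,0],0],[-1,[-4,0,0],0]]' 15
python3 - <<'E'
from h import *
go(607,-72,339,-.08)
E
```

```text
shift [-7.07  0.13  0.07] roll -0.01 closing yaw now -0.081
clock: 6.9
eef_pos: [577.0, -70.8, 339.1]
eef_rot: [-3.142, -0.0, 3.061]
wrist_force: [-0.5, -0.1, -2.7]
finger_gap: 7.9
finger_force: 15.0
shift [-3.    0.12  0.01] roll -0.01 closing yaw now -0.081
```

```bash
python3 -m creep '[[-1,[-1,0.05,0],0],[-1,[-2,0.1,0],0],[-1,[-3,0.1,0],0],[-1,[-3,0.1,0],0]]'
python3 -m creep '[[-1,[0,0,0.8],0],[-1,[0,0,1.6],0],[-1,[0,0,2.4],0],[-1,[0,0,2.8],0],[-1,[0,0,3.0],0],[-1,[0,0,3.0],0]]'
python3 - <<'E'
from h import *
go(607,-72,304,-.08)
E
```

```text
clock: 7.3
eef_pos: [606.6, -71.8, 339.3]
eef_rot: [-3.142, -0.0, 3.061]
wrist_force: [-0.8, 0.4, -2.1]
finger_gap: 7.8
finger_force: 15.0
clock: 7.9
eef_pos: [606.7, -71.1, 309.3]
eef_rot: [3.142, -0.0, 3.062]
wrist_force: [0.6, -0.2, -1.6]
finger_gap: 7.7
finger_force: 15.0
shift [-0.04 -0.08  0.53] roll 0.01 closing yaw now -0.079
```

```bash
for i in 1 2 3; do python3 -m creep '[[-1,[0,0,0.1],0],[-1,[0,0,0.2],0]]' | grep -E "pos|force"; done
```

```text
eef_pos: [606.8, -71.1, 307.7]
wrist_force: [0.6, 0.4, -2.3]
finger_force: 15.0
eef_pos: [606.8, -71.1, 305.5]
wrist_force: [-0.3, -0.3, -2.8]
finger_force: 15.0
eef_pos: [606.8, -71.1, 303.5]
wrist_force: [0.0, 0.4, 2.2]
finger_force: 15.0
```

```bash
for i in 1 2 3 4 5; do python3 -m creep '[[-1,[0,0.05,0],0],[-1,[0,0.1,0],0]]' | grep -E "pos|wrist"; done
```

```text
eef_pos: [606.9, -70.2, 303.6]
wrist_force: [1.2, -0.4, -0.7]
eef_pos: [606.9, -69.1, 303.5]
wrist_force: [0.4, -0.3, -1.2]
eef_pos: [607.0, -68.0, 303.3]
wrist_force: [-0.3, -0.4, -1.7]
eef_pos: [607.1, -67.0, 303.4]
wrist_force: [0.2, -0.2, -2.1]
eef_pos: [607.1, -66.1, 303.5]
wrist_force: [0.1, 0.2, -1.7]
```

```bash
python3 -m creep '[[-1,[0,-0.1,0],0],[-1,[0,-0.2,0],0]]' | grep -E "pos|wrist"; for i in 1 2 3; do python3 -m creep '[[-1,[0,0,0.05],0],[-1,[0,0,0.1],0]]' | grep -E "pos|wrist"; done
```

```text
eef_pos: [607.0, -68.2, 303.5]
wrist_force: [-0.0, -0.0, -1.2]
eef_pos: [607.0, -68.1, 302.5]
wrist_force: [0.9, 1.8, -1.4]
eef_pos: [607.0, -68.0, 301.5]
wrist_force: [0.2, 1.8, -0.7]
eef_pos: [607.0, -68.0, 300.5]
wrist_force: [0.5, 1.5, -0.8]
```

```bash
python3 -m creep '[[-1,[0,0.04,0],0],[-1,[0,0.08,0],0]]' | grep -E "pos|wrist"; for i in 1 2 3; do python3 -m creep '[[-1,[0,0,0.05],0],[-1,[0,0,0.07],0]]' | grep -E "pos|wrist"; done
```

```text
eef_pos: [607.0, -67.5, 300.4]
wrist_force: [0.6, 0.1, -2.4]
eef_pos: [607.0, -67.5, 299.7]
wrist_force: [0.3, -0.1, -1.4]
eef_pos: [607.1, -67.4, 299.3]
wrist_force: [0.1, 0.3, -0.2]
eef_pos: [607.1, -67.4, 299.0]
wrist_force: [-1.5, -1.0, 5.3]
```

The hook dropped 4.7 mm below the top-edge contact and is held sideways by the walls, so it is in the notch. I ease off, release and rise.

```bash
python3 -m creep '[[-1,[0,0,-0.05],0],[-0.8,[0,0,-0.05],0],[-0.5,[0,0,-0.05],0],[-0.5,[0,0,-0.05],0],[-0.5,[0,0,-0.05],0],[-0.5,[0,0,-1],0],[-0.5,[0,0,-3],0],[-0.5,[0,0,-6],0],[-0.5,[4,0,-8],0],[-0.5,[9,0,-8],0],[-0.5,[14,0,-8],0],[-0.5,[14,0,-8],0]]'
python3 - <<'E'
from h import *
go(440,30,300); go(431,86.3,160,-.024); go(431,86.3,16,-.024)
E
```

```text
clock: 12.3
eef_pos: [463.3, -55.6, 380.2]
eef_rot: [-3.141, 0.002, 3.062]
wrist_force: [0.9, -0.2, 0.8]
finger_gap: 23.2
finger_force: 0.0
shift [3.02 8.35 8.01] roll 0.0 closing yaw now -0.079
shift [ 4.39 13.9  22.01] roll -0.64 closing yaw now -0.079
shift [ 4.43 13.9  36.41] roll -0.64 closing yaw now -0.079
```

```bash
python3 -m creep '[[1,[1.5,3,3],0],[1,[3,7,6],-0.3],[1,[4,11,10],-0.6],[1,[4.4,13.9,14],-0.6],[1,[4.4,13.9,18],-0.6],[1,[4.4,13.9,22],-0.6],[1,[4.4,13.9,22],-0.6],[1,[4.4,13.9,22],-0.6]]'
python3 - <<'E'
from ov import *
ims={n:manip.camera(n) for n in("side","top")}
hk=fr([607,-67.4,268],-.08); L=[(hk(v),(0,255,255)) for k,v in hookpts(0).items()]
A=np.zeros((600,800,3),np.uint8)
def put(q,x,y): A[y:y+q.shape[0],x:x+q.shape[1]]=q[:600-y,:800-x]
put(panel("side",ims["side"],(240,110,320,220),5,L),0,0)
put(panel("side",ims["side"],(240,110,320,220),5,[]),400,0)
put(panel("side",ims["side"],(280,200,340,285),3,[]),0,0) if 0 else None
cv2.imwrite("pics/h1.png",A)
go(431,86.4,16,-.024)
E
```

```text
clock: 13.1
eef_pos: [435.6, 85.8, 159.8]
eef_rot: [3.142, 0.001, 3.114]
wrist_force: [0.3, -0.6, 0.5]
finger_gap: 84.1
finger_force: 0.0
shift [ 0.55  0.04 14.48] roll -0.04 closing yaw now -0.027
```

View pics/h1.png

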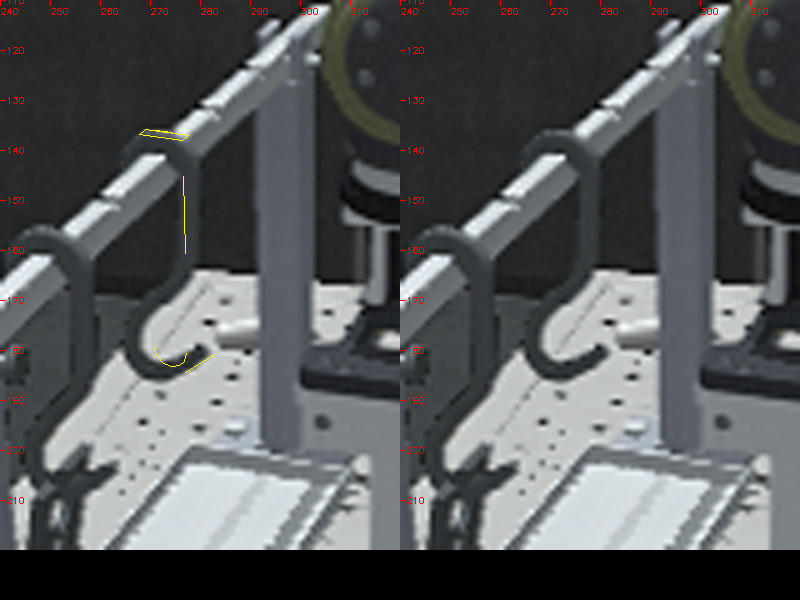

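The dark hook sits in the third (middle) notch. Its crown is at (272,139), lower tip at (281,180) and curl bottom at (271,184), matching the model to about 1 px. Now the bracket: I descend and grip the foot's side edges near its rear.

```bash
python3 -m creep '[[1,[0.5,0.05,3],0],[1,[0.55,0.05,7],0],[1,[0.55,0.05,11],0],[1,[0.55,0.05,14],0],[1,[0.55,0.05,14.4],0],[1,[0.55,0.05,14.4],0]]'; python3 -m creep '[[0.4,[0,0,0],0],[0.1,[0,0,0],0],[0.1,[0,0,0],0],[0.1,[0,0,0],0],[0.1,[0,0,0],0]]' 8
```

```text
clock: 13.8
eef_pos: [430.3, 86.4, 15.6]
eef_rot: [3.141, 0.001, 3.114]
wrist_force: [-0.4, 0.2, -0.1]
finger_gap: 94.1
finger_force: 0.0
clock: 14.3
eef_pos: [429.3, 86.6, 14.7]
eef_rot: [3.141, 0.0, 3.115]
wrist_force: [-0.2, 1.6, 4.1]
finger_gap: 60.2
finger_force: 8.0
```

```bash
python3 -m creep '[[0.1,[0,0,-0.4],0],[0.1,[-0.1,0,-0.8],0],[0.1,[-0.2,0,-1.2],0],[0.1,[-0.4,0,-1.6],0],[0.1,[-0.5,0,-2.0],0],[0.1,[-0.65,0,-2.3],0],[0.1,[-0.8,0,-2.6],0],[0.1,[-0.8,0,-2.6],0],[0.1,[-0.8,0,-2.6],0]]' 8
python3 - <<'E'
from ov import *
ims={n:manip.camera(n) for n in("side","top")}
p=manip.read_state()["eef_pos"]; M=R.from_euler("z",-.024)
def br(th,c=(-23.5,3),dz=11):
    t=np.radians(th)
    def f(q):
        q=np.atleast_2d(np.asarray(q,float)); X=q[:,0]-c[0]; Z=q[:,2]-c[1]
        return M.apply(np.c_[X*np.cos(t)+Z*np.sin(t),q[:,1],Z*np.cos(t)-X*np.sin(t)])+[p[0],p[1],p[2]-dz]
    return f
out=[(-33,30,0),(33,30,0),(33,30,100),(27,30,100),(27,30,6),(-33,30,6),(-33,30,0)]
top=[(33,-30,100),(33,30,100)]
A=np.zeros((600,800,3),np.uint8)
def put(q,x,y): A[y:y+q.shape[0],x:x+q.shape[1]]=q[:600-y,:800-x]
L=lambda th,c:[(br(th)(out),c),(br(th)(top),c)]
put(panel("side",ims["side"],(275,200,345,290),5,L(28,(0,255,255))+L(0,(0,255,0))),0,0)
put(panel("side",ims["side"],(275,200,345,290),5,[]),400,0)
put(panel("top",ims["top"],(265,175,320,220),3,[]),0,455)
cv2.imwrite("pics/b1.png",A); print(manip.read_state()["wrist_force"],manip.read_state()["moment"])
E
```

```text
clock: 15.2
eef_pos: [437.3, 86.2, 40.4]
eef_rot: [3.142, 0.0, 3.115]
wrist_force: [1.5, 0.4, -0.2]
finger_gap: 60.2
finger_force: 8.0
[ 1.09071172 -0.15286396 -1.15246559] [ 0.14495173 -0.12467259  0.05150183]
```

View pics/b1.png

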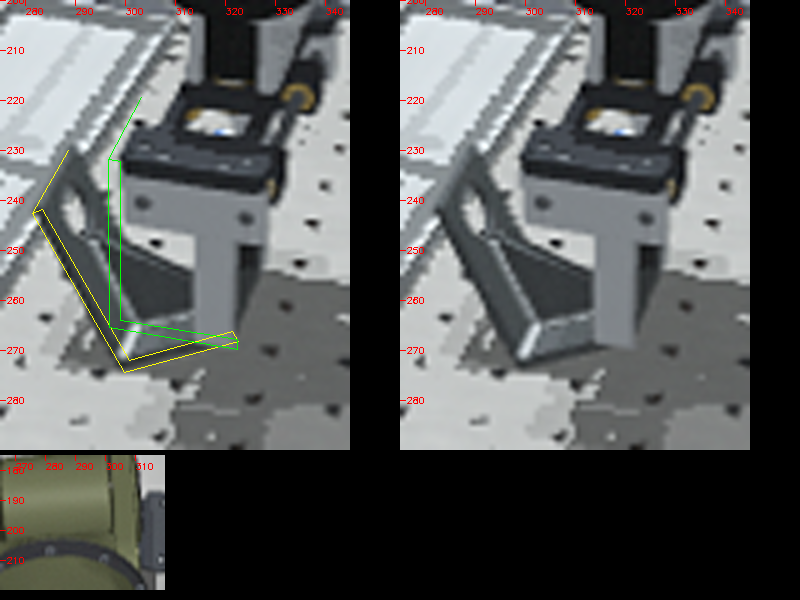

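The bracket pivoted as planned. Its corner is on the table at (299,272), the leg's top corner is at (282,241), the hole is at (290,243), and the tilt is about 28°. I clamp hard, lift, and check the tilt numerically.

```bash
python3 -m creep '[[0.1,[0,0,0],0],[0,[0,0,0],0],[0,[0,0,0],0],[0,[0,0,-0.5],0],[0,[0,0,-1.5],0],[0,[0,0,-3],0],[0,[0,0,-5],0],[0,[0,0,-5],0],[0,[0,0,-5],0]]' 60
cat > tilt.py <<'E'
from ov import *
def br(p,th,yaw,c=(-23.5,3),dz=11):
    t=np.radians(th); M=R.from_euler("z",yaw)
    def f(q):
        q=np.atleast_2d(np.asarray(q,float)); X=q[:,0]-c[0]; Z=q[:,2]-c[1]
        return M.apply(np.c_[X*np.cos(t)+Z*np.sin(t),q[:,1],Z*np.cos(t)-X*np.sin(t)])+[p[0],p[1],p[2]-dz]
    return f
def tilt(yaw,ths=range(0,70,2)):
    im=manip.camera("side"); p=manip.read_state()["eef_pos"]
    g=cv2.GaussianBlur(cv2.cvtColor(im,cv2.COLOR_RGB2GRAY),(0,0),.8); e=cv2.Canny(g,40,90); D=cv2.distanceTransform(255-e,cv2.DIST_L2,5)
    s=np.linspace(0,1,40)[:,None]; seg=lambda a,b:np.array(a)+s*(np.array(b)-np.array(a))
    Q=np.vstack([seg((33,30,0),(33,30,100)),seg((33,30,100),(33,-30,100)),seg((27,30,10),(27,30,100)),seg((33,30,0),(0,30,0)),[(27,14.5*np.cos(a),78+14.5*np.sin(a)) for a in np.arange(0,6.3,.2)]])
    r=[]
    for th in ths:
        uv=proj("side",br(p,th,yaw)(Q)); best=min((np.minimum(cv2.remap(D,(uv[:,0]+a).astype(np.float32),(uv[:,1]+b).astype(np.float32),1),6).mean(),a,b) for a in(-2,-1,0,1,2) for b in(-2,-1,0,1,2)); r.append((round(float(best[0]),2),th,best[1:]))
    print(sorted(r,key=lambda t:t[0])[:4]); return im
E
python3 -c "
from tilt import *
tilt(-.024); s=manip.read_state(); print(s['wrist_force'],s['moment'])"
```

```text
clock: 16.2
eef_pos: [437.0, 86.2, 90.3]
eef_rot: [-3.142, 0.0, 3.115]
wrist_force: [0.1, 0.1, -6.1]
finger_gap: 58.5
finger_force: 60.0
[(0.6, 32, (-1, 0)), (0.63, 34, (-1, 0)), (0.66, 30, (-2, 1)), (0.68, 36, (-1, -1))]
[-0.55287228 -0.47451335 -5.5376775 ] [ 0.00030919  0.24978006 -0.02067763]
```

Held firmly: 5.8 N, so about 0.57 kg, with the tilt at about 31°. I go to the stand-off in front of the hook.

```bash
python3 - <<'E'
from h import *
go(418,-52,152,-.08)
E
python3 -m creep '[[0,[0,0,-2],0],[0,[0.5,-0.5,-4],0.2],[0,[1,-3,-6.2],0.4],[0,[1.5,-6,-6.2],0.6],[0,[1.7,-9,-6.2],0.6],[0,[1.9,-12,-6.2],0.6],[0,[2.2,-13.3,-6.2],0.6],[0,[2.2,-13.8,-6.2],0.6],[0,[2.2,-13.8,-6.2],0.6],[0,[2.2,-13.8,-6.2],0.6]]'
python3 - <<'E'
from tilt import *
tilt(-.08); print(manip.read_state()["moment"].round(2))
go(418,-52,152,-.08); go(471.4,-56.6,151,-.08)
E
```

```text
shift [  1.5  -13.87  -6.22] roll 0.61 closing yaw now -0.027
clock: 17.25
eef_pos: [411.4, -50.5, 152.0]
eef_rot: [3.141, -0.001, 3.063]
wrist_force: [0.3, 0.5, -4.4]
finger_gap: 58.5
finger_force: 60.0
[(0.56, 34, (-1, 1)), (0.56, 36, (-1, 1)), (0.57, 38, (-1, 0)), (0.59, 32, (-2, 2))]
[0.02 0.23 0.  ]
shift [-0.66 -0.1   0.01] roll 0.02 closing yaw now -0.079
shift [-6.02 -0.14  0.11] roll 0.02 closing yaw now -0.079
```

```bash
python3 -m creep '[[0,[-2,-0.1,-0.2],0],[0,[-4,-0.1,-0.4],0],[0,[-5.8,-0.1,-0.4],0],[0,[-5.8,-0.1,-0.4],0],[0,[-5.8,-0.1,-0.4],0]]'
python3 - <<'E'
from tilt import *
im=tilt(-.08); p=manip.read_state()["eef_pos"]
hk=fr([607,-67.4,268],-.08); L=[(hk(v),(0,255,255)) for k,v in hookpts(0).items()]
out=[(27,14.5*np.cos(a),78+14.5*np.sin(a)) for a in np.arange(0,6.3,.2)]
o2=[(33,30,0),(33,30,100),(33,-30,100)]
for th,c in((28,(0,255,0)),(35,(255,0,255))): f=br(p,th,-.08); L+=[(f(out),c),(f(o2),c)]
A=np.zeros((600,800,3),np.uint8)
a=panel("side",im,(250,130,316,230),6,L); b=panel("side",im,(250,130,316,230),6,[])
A[:600,:396]=a; A[:600,400:796]=b
cv2.imwrite("pics/i1.png",A)
E
```

```text
clock: 17.8
eef_pos: [468.9, -56.1, 155.9]
eef_rot: [3.141, -0.001, 3.063]
wrist_force: [-0.7, 0.7, -5.4]
finger_gap: 58.3
finger_force: 60.0
[(0.65, 36, (-1, 1)), (0.67, 34, (-2, 2)), (0.67, 38, (-1, 0)), (0.68, 40, (-1, 0))]
```

View pics/i1.png

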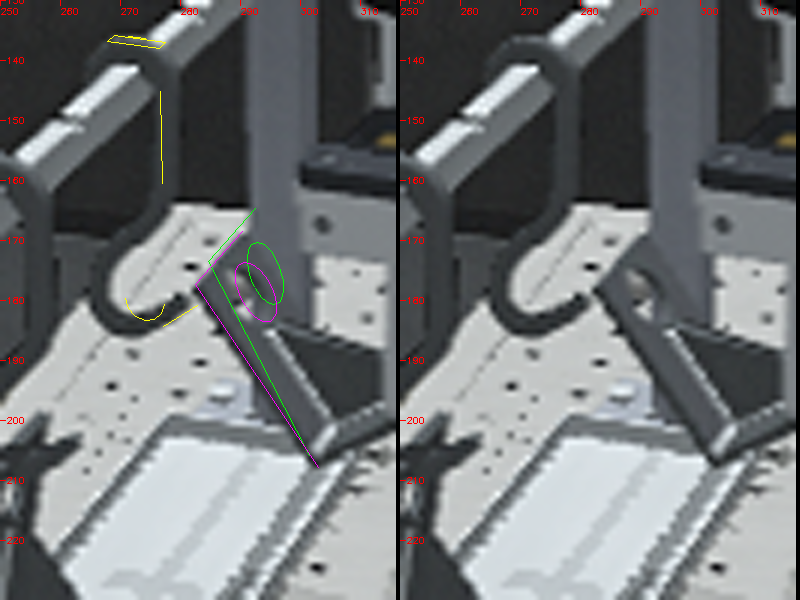

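The tilt is about 36°. The hole is at (290,178) and the hook's lower tip end is at (281,179). The tip lies about 2–3 mm higher than modelled, so I come up a bit and then feed the hole down along the tip, watching the force.

```bash
python3 -m creep '[[0,[0,0,-0.4],0],[0,[0,0,-0.8],0],[0,[-0.7,0,-0.2],0],[0,[-1.4,0,0.4],0],[0,[-1.9,0,0.8],0],[0,[-1.9,0,0.8],0]]' | grep -E "pos|wrist"; python3 -m creep '[[0,[-0.3,0,0.2],0],[0,[-0.6,0,0.45],0],[0,[-0.6,0,0.45],0]]' | grep -E "pos|wrist"
```

```text
eef_pos: [488.3, -58.2, 147.3]
wrist_force: [0.7, 0.6, -4.5]
eef_pos: [494.3, -58.7, 143.6]
wrist_force: [0.3, -0.3, -4.2]
```

```bash
for i in 1 2 3; do python3 -m creep '[[0,[-0.22,0,0.17],0],[0,[-0.45,0,0.34],0]]' | grep -E "pos|wrist"; done
python3 - <<'E'
from tilt import *
im=tilt(-.08); a=cv2.imread("pics/i1.png")
g=cv2.cvtColor(im,cv2.COLOR_RGB2GRAY); print("cols 262..300")
for r in range(170,192): print(r,*[f"{v:3d}" for v in g[r,262:298]])
E
```

```text
eef_pos: [498.8, -59.1, 140.5]
wrist_force: [0.3, 0.6, -4.4]
eef_pos: [503.3, -59.4, 136.9]
wrist_force: [0.2, 0.7, -4.6]
eef_pos: [507.7, -59.8, 133.5]
wrist_force: [-0.1, 0.7, -4.6]
[(0.71, 40, (-1, -1)), (0.72, 38, (-1, 0)), (0.74, 36, (-2, 1)), (0.75, 34, (-1, 1))]
cols 262..300
170  69  69  74  73  78  84  60  60  55  51  44  78 162 210 206 195 165 205 204 201 199 185 114 120 132 132 133 134 133 133 134 133 133 133 134 135
171  71  68  72  70  69  59  55  57  52  81 165 211 207 205 198 172 171 203 201 202 201 203 204 184 128 133 135 135 134 132 133 132 132 132 132 132
172  71  69  69  67  51  59  56  52  79 163 210 205 204 205 200 177 205 204 203 204 205 205 205 188 128 123  74  79 118 133 133 132 133 132 133 131
173  70  70  71  67  58  56  51  81 163 208 202 200 201 193 169 204 187 205 200 206 205 204 202 186 129 121  60  62  93 135 132 132 132 131 132 133
174  74  73  67  47  58  56  62 139 208 203 200 201 199 181 170  69 122 194 143   6  50 155 216 196 126 128 100  77 109 134 132 132 132 132 131 132
175  71  72  71  60  59  52 101 185 202 200 200 203 199 143  78  72  94 166 
[... 1739 characters left out ...]
 130  50  60  60  58  87 165 206 207 195  50  73  87  84  83  90 151 205 200 196 167  91  96  96  97  97  97
188 199 201 193 163 201 198 196 199 192 115  61  54  56  60  61  96 168 212 190  48  77  84  61  64  74 106 170 205 197 161  91  95  96  97  97  99
189 200 197 166 138 201 199 199 199 196 157  75  49  54  59  60  57  65  99 105  54  59  78  98  90  71  52 104 184 207 172  94  97  96  97  97  97
190 202 197 182 201 198 198 198 199 200 205 200 130  50  56  61  61  59  57  61 112 147  56  49  65 102 104  79  58  72 101  91  98  97  97  96  98
191 193 162 200 200 198 198 198 198 197 199 203 195 106  51  57  60  65  71  58  83 130 108  53  53  56  64  80  95  94  77  54  59  81  95 100 100
```

```bash
python3 -m creep '[[0,[-0.2,0,0.2],0],[0,[-0.4,0,0.4],0]]' | grep -E "pos|wrist";  for i in 1 2 3; do python3 -m creep '[[0,[0,0,0.1],0],[0,[0,0,0.2],0]]' | grep -E "pos|wrist"; done
```

```text
eef_pos: [511.7, -60.1, 129.6]
wrist_force: [0.6, -0.6, -5.5]
eef_pos: [511.5, -60.1, 127.5]
wrist_force: [0.4, -0.4, -3.9]
eef_pos: [511.6, -60.1, 125.7]
wrist_force: [-0.3, -0.1, -4.8]
eef_pos: [511.6, -60.1, 123.7]
wrist_force: [0.4, -0.1, -3.8]
```

```bash
for i in 1 2 3 4; do python3 -m creep '[[0,[0,0,0.1],0],[0,[0,0,0.15],0]]' | grep -E "pos|wrist"; done
```

```text
eef_pos: [511.6, -60.1, 122.2]
wrist_force: [0.3, 0.3, -2.9]
eef_pos: [511.6, -60.1, 120.7]
wrist_force: [-0.1, -0.3, -2.9]
eef_pos: [511.6, -60.1, 119.2]
wrist_force: [1.2, 0.4, -3.2]
eef_pos: [511.7, -60.1, 117.7]
wrist_force: [0.2, 0.2, -2.1]
```

Contact: the hook is taking the weight (−5.5 to −2 N). I lighten the grip so the bracket pivots, and lower it around the hook seat towards its hanging attitude.

```bash
python3 -m creep '[[0,[0,0,0],0],[0,[-0.2,0,0.2],0],[0,[-0.4,0,0.5],0],[0,[-0.6,0,0.8],0],[0,[-0.8,0,1.1],0],[0,[-0.8,0,1.1],0]]' 7 | grep -vE "clock|rot"; python3 -m creep '[[0,[-0.2,0,0.4],0],[0,[-0.4,0,0.7],0],[0,[-0.6,0,1.0],0],[0,[-0.7,0,1.2],0],[0,[-0.7,0,1.2],0]]' 7 | grep -vE "clock|rot"; python3 -c "
from tilt import *
tilt(-.08,range(-14,50,2))"
```

```text
eef_pos: [519.6, -60.7, 106.2]
wrist_force: [1.0, 0.2, -1.8]
finger_gap: 60.3
finger_force: 7.0
eef_pos: [526.6, -61.3, 94.4]
wrist_force: [0.7, -0.7, -0.8]
finger_gap: 60.0
finger_force: 7.0
[(0.62, 10, (1, -2)), (0.63, 12, (2, -2)), (0.66, 8, (1, -2)), (0.69, 14, (2, -2))]
```

```bash
python3 -m creep '[[0.2,[0,0,0],0],[0.5,[0,0,0],0],[0.9,[0,0,0],0],[1,[0,0,0],0],[1,[0,0,0],0],[1,[0,0,0],0],[1,[1,0,0],0],[1,[3,0,0],0],[1,[6,0,0],0],[1,[10,0,0],0],[1,[14,0,0],0],[1,[16,0,0],0]]'
python3 - <<'E'
from ov import *
im=manip.camera("side"); np.save("a.npy",im)
g=cv2.cvtColor(im,cv2.COLOR_RGB2GRAY); e=cv2.Canny(cv2.GaussianBlur(g,(0,0),.8),40,90); D=cv2.distanceTransform(255-e,cv2.DIST_L2,5)
s=np.linspace(0,1,40)[:,None]; seg=lambda a,b:np.array(a)+s*(np.array(b)-np.array(a))
Q=np.vstack([seg((33,30,0),(33,30,100)),seg((27,30,10),(27,30,100)),seg((33,30,0),(-33,30,0)),seg((33,30,100),(33,-30,100)),seg((-33,30,0),(-33,-30,0))])
M=R.from_euler("z",-.08); r=[]
for th in range(-30,31,2):
    t=np.radians(th); X=Q[:,0]-30; Z=Q[:,2]-92.5
    W=M.apply(np.c_[X*np.cos(t)+Z*np.sin(t),Q[:,1],Z*np.cos(t)-X*np.sin(t)])+[607,-67.4,154.5]; uv=proj("side",W)
    r.append(min((round(float(np.minimum(cv2.remap(D,(uv[:,0]+a).astype(np.float32),(uv[:,1]+b).astype(np.float32),1),6).mean()),2),th,a,b) for a in range(-3,4) for b in range(-3,4)))
print(sorted(r)[:4])
E
```

```text
clock: 23.35
eef_pos: [363.8, -48.1, 94.2]
eef_rot: [3.141, -0.001, 3.062]
wrist_force: [-0.2, -0.1, 0.6]
finger_gap: 94.1
finger_force: 0.0
[(0.65, -22, -1, -1), (0.65, -12, -3, -2), (0.65, -10, -3, -2), (0.68, -18, -2, -3)]
```

```bash
for i in 1 2 3 4 5 6; do python3 -m creep '[[1,[0,0,0],0],[1,[0,0,0],0],[1,[0,0,0],0],[1,[0,0,0],0],[1,[0,0,0],0],[1,[0,0,0],0],[1,[0,0,0],0],[1,[0,0,0],0],[1,[0,0,0],0],[1,[0,0,0],0],[1,[0,0,0],0],[1,[0,0,0],0]]' | grep clock
python3 - <<'E'
from h import *
a=np.load("a.npy").astype(int); 
for k in range(3):
    b=manip.camera("side").astype(int); d=np.abs(b-a).max(2)[130:240,250:330]; print((d>25).sum(),end=" "); a=b
print(); np.save("a.npy",b.astype(np.uint8))
E
done
```

```text
clock: 24.6
1607 31 487 
clock: 25.95
1157 591 671 
clock: 27.3
1298 128 406 
clock: 28.65
691 530 414 
clock: 30.0
1157 453 498 
clock: 31.35
716 84 163
```

```bash
W='[[1,[0,0,0],0],[1,[0,0,0],0],[1,[0,0,0],0],[1,[0,0,0],0],[1,[0,0,0],0],[1,[0,0,0],0],[1,[0,0,0],0],[1,[0,0,0],0],[1,[0,0,0],0],[1,[0,0,0],0],[1,[0,0,0],0],[1,[0,0,0],0]]'; echo skip; for i in 1 2 3 4 5 6 7 8 9 10 11 12; do python3 -m creep '[[1,[0,0,0],0],[1,[0,0,0],0],[1,[0,0,0],0],[1,[0,0,0],0],[1,[0,0,0],0],[1,[0,0,0],0],[1,[0,0,0],0],[1,[0,0,0],0],[1,[0,0,0],0],[1,[0,0,0],0],[1,[0,0,0],0],[1,[0,0,0],0]]' | grep clock
python3 - <<'E'
from h import *
a=manip.camera("side").astype(int); m=0
for k in range(5):
    b=manip.camera("side").astype(int); d=np.abs(b-a).max(2)[130:240,250:330]; m=max(m,(d>25).sum()); a=b
print(m); np.save("a.npy",b.astype(np.uint8))
E
done
```

```text
skip
clock: 32.7
406
clock: 34.2
337
clock: 35.7
296
clock: 37.2
257
clock: 38.7
212
clock: 40.2
169
clock: 41.7
139
clock: 43.2
72
clock: 44.7
70
clock: 46.2
68
clock: 47.7
57
clock: 49.2
42
```

```bash
for i in 1 2 3 4 5 6 7 8 9 10; do python3 -m creep '[[1,[0,0,0],0],[1,[0,0,0],0],[1,[0,0,0],0],[1,[0,0,0],0],[1,[0,0,0],0],[1,[0,0,0],0],[1,[0,0,0],0],[1,[0,0,0],0],[1,[0,0,0],0],[1,[0,0,0],0],[1,[0,0,0],0],[1,[0,0,0],0]]' >/dev/null; done;  python3 - <<'E'
from ov import *
a=manip.camera("side").astype(int); m=0
for k in range(5):
    b=manip.camera("side").astype(int); d=np.abs(b-a).max(2)[130:240,250:330]; m=max(m,(d>25).sum()); a=b
print(m,manip.read_state()["clock"])
im=b.astype(np.uint8); g=cv2.cvtColor(im,cv2.COLOR_RGB2GRAY); e=cv2.Canny(cv2.GaussianBlur(g,(0,0),.8),40,90); D=cv2.distanceTransform(255-e,cv2.DIST_L2,5)
s=np.linspace(0,1,40)[:,None]; seg=lambda a,b:np.array(a)+s*(np.array(b)-np.array(a))
Q=np.vstack([seg((33,30,0),(33,30,100)),seg((27,30,10),(27,30,100)),seg((33,30,0),(-33,30,0)),seg((33,30,100),(33,-30,100)),seg((-33,30,0),(-33,-30,0))])
M=R.from_euler("z",-.08); r=[]
for th in range(-30,31,2):
    t=np.radians(th); X=Q[:,0]-30; Z=Q[:,2]-92.5
    W=M.apply(np.c_[X*np.cos(t)+Z*np.sin(t),Q[:,1],Z*np.cos(t)-X*np.sin(t)])+[607,-67.4,154.5]; uv=proj("side",W)
    r.append(min((round(float(np.minimum(cv2.remap(D,(uv[:,0]+a).astype(np.float32),(uv[:,1]+b).astype(np.float32),1),6).mean()),2),th,a,b) for a in range(-3,4) for b in range(-3,4)))
print(sorted(r)[:4])
# bystanders / other things: difference against first picture
o=cv2.imread("pics/side0.png")[:,:,::-1].astype(int); d=(np.abs(im-o).max(2)>60).astype(np.uint8)
for n,(x,y,w,h) in dict(done=(235,150,30,90),tips=(310,225,24,20),rest=(265,288,32,25),nozzle=(228,296,18,25),orange=(352,210,55,25)).items(): print(n,d[y:y+h,x:x+w].sum())
print(sorted(np.c_[r][:, :].tolist())[:2] if 0 else "")
E
```

```text
6 61.8
[(0.58, -12, -1, -1), (0.58, -10, -2, -1), (0.61, -8, -3, -1), (0.65, 4, -1, -1)]
done 13
tips 0
rest 0
nozzle 0
orange 137
```

The bracket is at rest (only 6 changed pixels), hanging about 10–12° off vertical at the seat as described. The bystanders are unchanged, and the change near the orange hook comes from the gripper standing in front of it. I hand in.

```bash
python3 -c "
from cell import manip
print(manip.sign_off())"
```

```text
the job is handed in; nothing more can be done
None
```

I handed the job in at 62 s: the dark S-hook sits in the bar's middle notch and the bracket hangs by its hole in the lower curl, let go and still; bystanders looked unmoved, though the gripper hid part of the orange hook in the last check.

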